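Load the tin shaker

ROBOT

A 6-joint arm with a two-finger parallel gripper is mounted at the origin on the work surface. World frame = base frame: x ahead of the robot, y to its left, z up, the work surface at z = 0. Lengths are in mm, angles in rad, forces in N, time in s.
With the tool pointing down it reaches from about 350 to 975 mm from the base axis. Payload 7.1 kg.
Tool frame: the origin (TCP) lies between the finger pads; the fingertips stand 25 mm ahead of it and the grasp point (between the pads) lies 6 mm ahead of it; z points along the fingers, y is the line along which they close (so a half turn about z gives the same grasp; the last joint's range is limited). The gripper opens to 88 mm and grips with 3 to 60 N. Pads are 20 mm wide; open, the fingers measure 115 mm over their backs; the gripper's body (75 mm by 178 mm) begins 61 mm behind the grasp point.
Start: joints at [1.14, 0.423, 1.63, -0, 1.089, -0.019], TCP at [250.13, 572.748, 247.675] pointing down, gripper open.
Joint ranges: [-3, 3], [-0.9, 2.11], [0.09, 2.58], [-1.31, 4.45], [0.11, 2.69], [-2.54, 2.54]. Speed limits (rad/s): [2.39, 2.39, 3.01, 3.14, 3.14, 3.14].

INTERFACE

Orientations are given as a 3x3 rotation matrix whose columns are the frame's x, y, z axes.
In Python, from bench import bot, hand, kin, monitor, camera, order, models gives the robot as it stands. The module is installed in compiled form; this text tells all that it offers. Calls block until the motion is done:
- bot.move_ptp(position, orientation): joint-space move of the TCP to a pose.
- bot.move_linear(position, rot=None, rate=150, until_force=None): straight line of the TCP; rot=None keeps the orientation; rate is the mean speed in mm/s. With until_force (N) it stops when the force on the tool has changed by that much, and returns True; else False.
- bot.movej(angles): joint-space move.
- hand.grip(opening, f_grip=None): opening from 0.0 (shut) to 1.0 (fully open); f_grip is the grip in N (None keeps the last); returns when the fingers have stopped.
- bot.dwell(seconds).
- kin.ik(position, orientation): joint angles nearest the present ones, or None.
- monitor.observe(): the state.
- camera(name): name is "side" or "top"; returns a dict with "frame" (384x512x3 uint8, red, green, blue), "range_z" (384x512 float32, mm along the optical axis (not along the pixel's ray), 0 where there is no reading), "K" (3x3 intrinsics, pixels), "rvec" (rotation vector, rad) and "tvec" (3), from world to camera coordinates, as OpenCV has them. Camera axes: x right, y down, z forward; pixel columns grow to the right and rows downward; lengths in mm; the calibration is good to about 2 mm. A picture is of the moment at which its call begins.
A pose or a line that the arm cannot do raises bot.Unreachable and nothing moves.
- order.hand_in(): hands the job in; it is judged then, once.
Trained networks look in the newest picture that a camera, given by its name, has taken for a name from the list of things; names that differ only in an ending like _2 or _b are one class to them, and where a whole thing is asked for, a point or a joint stands for the part that bears it (a point fixed in the world has none). Each returns a list of dicts, best first, with "score" (0 to 1); they miss things now and then, are a little off and sometimes report something else, mostly with a low value. They report only what shows in the picture. A call takes as long as a camera call.
- models.spot_in(camera, name): "at" ([x, y, z] in mm, in the coordinates of the camera as it stood for that picture, good to about 4 mm: the middle of the surface that is visible of it).
The state is a dict: "time": time; "qpos": joint angles; "joint_vel": joint speeds; "effort": joint torques, N m; "position": TCP position; "tool_rot": TCP orientation; "force": force on the tool from outside, world axes, zero at the start; "ft_torque": the same for the moment, N m; "width": opening from 0.0 (shut) to 1.0 (fully open); "finger_force": force on a finger pad.
Only numpy, scipy, OpenCV 4.12 (cv2) and the standard library are available. Lean on these libraries where they do the work, as an engineer would, in place of code of your own. Each camera call takes 0.05 s, during which the arm holds its last target. There are 200 camera calls.

TASK

Turn the tin shaker's isolator off, put every loose stain tin on the bench upright and fully down into a cell of its own in the shaker, then turn the isolator back on; never touch the shaker with the gripper while the isolator is on. Some cells are already packed, hidden under their sprung covers: press a cover to find out, since over a packed cell it will not go down. Leave the glue bottle, the thread and the steel dish where they are.

Things in the scene. Friction and masses are not known exactly. Their poses are not given: they have to be found in the camera images.
- shaker: tin shaker: blue square crate, 212 x 212 mm, fixed to the bench, walls 86 mm high; 3 x 3 square cells 60 mm wide at 68 mm pitch, 8 mm walls, each closed by its own grey square sprung cover. 4 or 5 of the 9 cells are empty, the others hold a packed tin out of sight under the cover. Origin: centre of its underside, on the bench; x and y along its sides, z up
- isolator (a joint): isolator handle angle (rad): 0 = off (white pointer at the red dot), 1.2 = on (pointer at the green dot), clockwise from above as it grows. Snaps into a detent at either end stop; about 0.2 N m carries it over the middle
- isolator_grip (a point): middle of the isolator's red bar handle, on its vertical turning axis, 86 mm above the bench. The bar is 74 mm long (along this point's x), 16 mm wide (y) and 34 mm high (z, 69 to 103 mm above the bench); the white pointer mark is on its -x end. It stands on a yellow box 100 x 100 x 55 mm fixed to the bench, with a black hub 36 mm wide under the bar
- cell0 (a point): middle of the top of cell 0's cover when up, 80 mm above the bench (this point stays when the cover sinks); cover 56 mm wide, 4 mm thick, its top 6 mm below the wall tops. Over a packed cell it gives only about 1 mm; over an empty cell it sinks under 1 to 2 N, up to 70 mm, and springs slowly back up when let go
- cell1 (a point): middle of the top of cell 1's cover when up, 80 mm above the bench (this point stays when the cover sinks); a tin put on the cover of an empty cell sinks with it to the bottom by its own weight, and ends with its top 8 mm below the wall tops, its middle 44 mm above the bench
- cell2 (a point): middle of the top of cell 2's cover when up, 80 mm above the bench (this point stays when the cover sinks)
- cell3 (a point): middle of the top of cell 3's cover when up, 80 mm above the bench (this point stays when the cover sinks)
- cell4 (a point): middle of the top of cell 4's cover when up, 80 mm above the bench (this point stays when the cover sinks)
- cell5 (a point): middle of the top of cell 5's cover when up, 80 mm above the bench (this point stays when the cover sinks)
- cell6 (a point): middle of the top of cell 6's cover when up, 80 mm above the bench (this point stays when the cover sinks)
- cell7 (a point): middle of the top of cell 7's cover when up, 80 mm above the bench (this point stays when the cover sinks)
- cell8 (a point): middle of the top of cell 8's cover when up, 80 mm above the bench (this point stays when the cover sinks)
- tin0_mid (a point): centre of a loose round steel tin with orange label, 52 mm across, 68 mm high, about 0.25 kg, bottom-heavy, standing on the bench; z is its axis. May be absent
- tin1_mid (a point): centre of a loose round steel tin with green label, 52 mm across, 68 mm high, about 0.25 kg, bottom-heavy, standing on the bench; z is its axis. May be absent
- tin2_mid (a point): centre of a loose round steel tin with brown label, 52 mm across, 68 mm high, about 0.25 kg, bottom-heavy, standing on the bench; z is its axis. May be absent
- tin3_mid (a point): centre of a loose round steel tin with yellow label, 52 mm across, 68 mm high, about 0.25 kg, bottom-heavy, standing on the bench; z is its axis. May be absent
- glue: white glue bottle, 60 mm across, 150 mm high; not part of the job. Origin: centre of its underside
- thread: red cone of thread, 64 mm across, 95 mm high; not part of the job. Origin: centre of its underside
- dish: steel tack dish, 80 mm across, 30 mm high; not part of the job. Origin: centre of its underside

How it is judged:
By the outcome, as a careful person would: the job done as asked, in the order asked, and still so for the second after the job is handed in, with the robot touching nothing.
Of packed0, packed1, packed2, packed3, packed4, packed5, packed6, packed7, packed8 only 4 to 5 are there at a start; the rules pass over those that are not, and their reading is None.
Of tin0, tin1, tin2, tin3 only 3 to 4 are there at a start; the rules pass over those that are not, and their reading is None.
At some moment in a run one of tin0, tin1, tin2, tin3 may be knocked a few centimetres aside while the robot is not near it.
It also fails if it takes over 210 s, if anything falls off the work surface, if the arm or the gripper's body presses on something with over 40 N, if the wrist force passes 120 N, or if a joint passes its speed limit or range.

## Working session

There is one attempt and no reset: what is moved stays moved. The work goes in short steps, each a Python script; the robot and the scene stay as the last script left them, time stands still between calls to the robot, and variables do not carry over. Pictures are saved under pics/ and viewed, at most 14 in all, crops included, and the job is handed in when it is done.

```bash
mkdir -p pics; cat > h.py <<'E'
import numpy as np, cv2
from bench import bot, hand, kin, monitor, camera, order, models
def shot(n):
    c=camera(n); c['R']=cv2.Rodrigues(np.array(c['rvec'],float))[0]; c['t']=np.array(c['tvec'],float).ravel(); c['name']=n; return c
def toworld(c,p): return c['R'].T@(np.array(p,float).ravel()-c['t'])
def find(c,name):
    return [(round(d['score'],2),toworld(c,d['at']).round(0)) for d in models.spot_in(c['name'],name)]
def cloud(c):
    z=c['range_z'].astype(float); K=c['K']; v,u=np.indices(z.shape)
    P=np.stack([(u-K[0,2])*z/K[0,0],(v-K[1,2])*z/K[1,1],z],-1)
    W=(P-c['t'])@c['R']; W[z<=0]=np.nan; return W
def pix(c,w):
    p=c['K']@(c['R']@np.array(w,float)+c['t']); return p[:2]/p[2]
def save(c,f): cv2.imwrite('pics/'+f,c['frame'][:,:,::-1])
def down(yaw): # columns x,y,z ; tool y (closing) at world angle yaw
    c,s=np.cos(yaw),np.sin(yaw); y=np.array([c,s,0]); z=np.array([0,0,-1.]); return np.stack([np.cross(y,z),y,z],1)
E
python3 - <<'E'
from h import *
for n in ('top','side'):
    c=shot(n); save(c,n+'0.png')
    print(n,(-c['R'].T@c['t']).round(0))
    for k in ['shaker','isolator','tin0_mid','tin1_mid','tin2_mid','tin3_mid','glue','thread','dish']:
        print(k,[(s,w.tolist(),pix(c,w).round().tolist()) for s,w in find(c,k)[:3]])
s=monitor.observe();print(s['time'],s['tool_rot'])
E
```

```text
top [ 540.   -9. 1031.]
shaker [(0.7, [550.0, 45.0, 79.0], [228.0, 216.0])]
isolator [(0.79, [511.0, 343.0, 101.0], [102.0, 231.0])]
tin0_mid [(0.84, [469.0, -185.0, 65.0], [322.0, 250.0])]
tin1_mid [(0.64, [586.0, -361.0, 67.0], [393.0, 202.0])]
tin2_mid [(0.57, [432.0, -318.0, 68.0], [377.0, 266.0]), (0.34, [551.0, 40.0, 79.0], [230.0, 216.0]), (0.26, [586.0, -358.0, 66.0], [392.0, 202.0])]
tin3_mid [(0.63, [558.0, -181.0, 71.0], [321.0, 213.0]), (0.22, [586.0, -359.0, 66.0], [393.0, 202.0])]
glue [(0.58, [701.0, -172.0, 102.0], [319.0, 153.0])]
thread []
dish [(0.56, [758.0, 91.0, 19.0], [213.0, 137.0])]
side [393. 685. 974.]
shaker [(0.94, [552.0, 77.0, 85.0], [269.0, 223.0])]
isolator [(0.58, [505.0, 350.0, 98.0], [254.0, 321.0])]
tin0_mid [(0.82, [463.0, -168.0, 57.0], [320.0, 173.0])]
tin1_mid [(0.91, [580.0, -349.0, 54.0], [297.0, 128.0]), (0.4, [549.0, 75.0, 80.0], [270.0, 224.0]), (0.33, [431.0, -306.0, 56.0], [338.0, 145.0])]
tin2_mid [(0.56, [430.0, -310.0, 55.0], [339.0, 145.0])]
tin3_mid [(0.79, [558.0, -164.0, 56.0], [289.0, 167.0]), (0.17, [545.0, 76.0, 81.0], [271.0, 224.0])]
glue [(0.94, [707.0, -156.0, 83.0], [242.0, 152.0]), (0.44, [548.0, 79.0, 78.0], [270.0, 226.0])]
thread [(0.69, [543.0, 79.0, 82.0], [272.0, 225.0]), (0.59, [651.0, 332.0, 35.0], [199.0, 307.0])]
dish [(0.86, [760.0, 86.0, 18.0], [198.0, 221.0])]
1.0 [[-9.16383303e-01  4.00301939e-01  1.07501960e-05]
 [ 4.00301939e-01  9.16383303e-01  1.51701420e-05]
 [-3.77866289e-06  1.82049892e-05 -1.00000000e+00]]
```

```bash
python3 - <<'E'
import cv2
im=cv2.imread('pics/top0.png'); cv2.imwrite('pics/top0b.png',cv2.resize(im[90:390,40:440],(800,600),interpolation=cv2.INTER_CUBIC))
E
```

```text
(no output)
```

View pics/top0b.png

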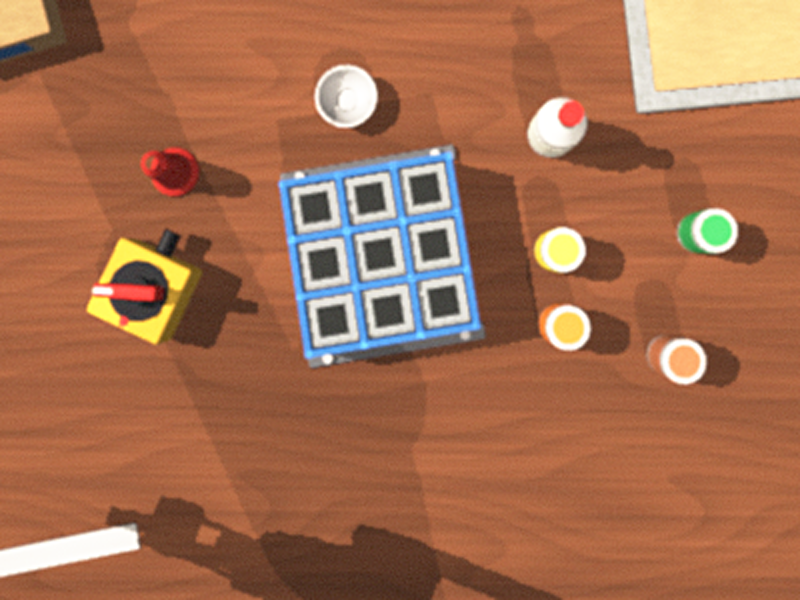

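View pics/side0.png

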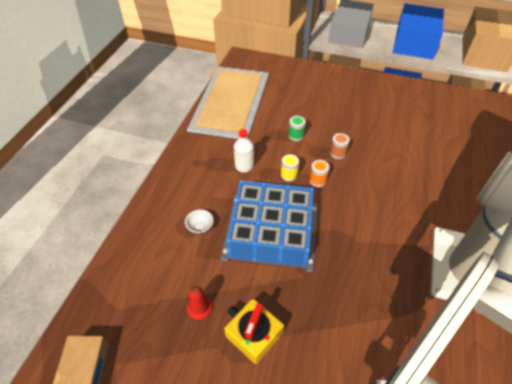

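The scene has four tins: yellow, orange, green and brown. The shaker is slightly rotated. The isolator is on: its white pointer is at the left (95,292 in the crop), and the red dot is at (123,322), counter-clockwise from it. Next I'll measure these exactly from depth.

```bash
cat >> h.py <<'E'
def tins(c):
    """top-disc centres of tins in region y<-110 (min enclosing rim of points 60..75 mm high)"""
    W=cloud(c); m=(np.nan_to_num(W[...,2])>61)&(np.nan_to_num(W[...,2])<76)&(W[...,1]<-100)
    n,l,st,_=cv2.connectedComponentsWithStats(m.astype(np.uint8)); out=[]
    for i in range(1,n):
        if st[i,4]<40: continue
        P=W[l==i]; (x,y),r=cv2.minEnclosingCircle(P[:,:2].astype(np.float32))
        col=np.median(c['frame'][l==i],0); out.append((np.r_[x,y,np.median(P[:,2])].round(1),round(r,1),st[i,4],col))
    return out
E
python3 - <<'E'
from h import *
for n in ('top','side'):
    c=shot(n); W=cloud(c); hsv=cv2.cvtColor(c['frame'],cv2.COLOR_RGB2HSV); H,S,V=[hsv[...,i].astype(int) for i in range(3)]
    z=np.nan_to_num(W[...,2])
    near=(abs(W[...,0]-550)<160)&(abs(W[...,1]-50)<160)
    m=near&(z>70)&(z<95)
    r=cv2.minAreaRect(W[m][:,:2].astype(np.float32)); print(n,'shaker',r,'z',np.percentile(z[m],[5,50,95]))
    g=(abs(W[...,0]-505)<90)&(abs(W[...,1]-345)<90)
    m=g&(z>92)&(z<112); print('bar',cv2.minAreaRect(W[m][:,:2].astype(np.float32)),W[m].mean(0),m.sum())
    m=g&(z>46)&(z<62); print('box',cv2.minAreaRect(W[m][:,:2].astype(np.float32)),np.median(z[m]))
    m=g&(S<70)&(V>150)&(z>85); print('white',W[m].mean(0),m.sum())
    m=g&(H>40)&(H<85)&(S>90); print('green',W[m].mean(0),m.sum())
    for t in tins(c): print(*t)
E
```

```text
top shaker ((554.0068359375, 42.87474822998047), (211.91317749023438, 212.42050170898438), 9.826894760131836) z [77.04279729 80.82558567 87.23127645]
bar ((507.8132629394531, 343.473876953125), (74.18193054199219, 15.975149154663086), 86.69287109375) [508.13333619 342.44730927 102.30147956] 215
box ((507.747802734375, 342.7906188964844), (99.92222595214844, 100.1677474975586), 65.83393859863281) 55.26032630162956
white [509.47527593 368.03459013 103.34074502] 27
green [nan nan nan] 0
[ 585.5 -370.3   67.5] 26.3 360 [179. 243. 177.]
[ 561.4 -183.2   67.9] 25.7 347 [255. 255. 169.]
[ 467.9 -188.3   67.9] 26.0 357 [255. 229. 154.]
[ 429.  -328.5   67.6] 26.3 373 [253. 209. 165.]
side shaker ((554.615966796875, 43.39661407470703), (212.2196807861328, 217.4007568359375), 9.872509956359863) z [76.14560749 80.4346529  86.87474184]
bar ((508.01470947265625, 345.458740234375), (73.30323791503906, 16.255002975463867), 87.01456451416016) [507.39214463 347.53917853 101.17701317] 252
box ((507.63446044921875, 345.1327209472656), (100.98368835449219, 100.67622375488281), 64.76593017578125) 54.43069393165861
white [509.20642477 369.79635052 103.758078  ] 21
green [509.92276455 383.86972164  56.53283085] 16
[ 586.1 -368.1   67.3] 27.4 140 [169.5 215.  151. ]
[ 430.1 -326.6   68.3] 29.1 155 [239. 179. 151.]
[ 710.  -169.2   69.2] 28.4 69 [244. 235. 217.]
[ 561.4 -180.7   67.8] 28.1 180 [253. 247. 143.]
[ 471.  -186.5   67.6] 29.0 188 [253.  187.5 140. ]<stdin>:12: RuntimeWarning: Mean of empty slice.
  ret = um.true_divide(
```

```bash
cat >> h.py <<'E'
ISO=np.array([507.8,344.2]); SH=np.array([554.3,43.2]); SA=np.radians(9.85)
def turn(a0,a1):
    "turn bar handle; a = closing yaw (deg)"
    hand.grip(1.0,40)
    bot.move_ptp([*ISO,190],down(np.radians(a0)))
    bot.move_linear([*ISO,97],rate=80); hand.grip(0.0,40)
    for a in np.linspace(a0,a1,7)[1:]: bot.move_linear([*ISO,97],rot=down(np.radians(a)),rate=60)
    bot.dwell(.3); s=monitor.observe(); print('turned',s['ft_torque'],s['force'],s['width'])
    hand.grip(1.0); bot.move_linear([*ISO,200],rate=150)
def bar(c):
    W=cloud(c); z=np.nan_to_num(W[...,2]); g=(abs(W[...,0]-505)<70)&(abs(W[...,1]-345)<70)
    m=g&(z>92)&(z<112); r=cv2.minAreaRect(W[m][:,:2].astype(np.float32)); b=cv2.boxPoints(r)
    e=b[1]-b[0] if np.linalg.norm(b[1]-b[0])>np.linalg.norm(b[2]-b[1]) else b[2]-b[1]
    return r[0],r[1],np.degrees(np.arctan2(e[1],e[0]))%180
E
python3 - <<'E'
from h import *
turn(-3.2,66)
bot.move_ptp([450,150,250],down(np.radians(66)))
c=shot('top'); print(bar(c)); c2=shot('side'); print(bar(c2)); save(c2,'side1.png'); print(monitor.observe()['time'])
E
```

```text
turned [-0.15257789 -0.82798107 -0.09875031] [ 5.71714493  0.39077456 -4.46263051] 0.17816458024090476
((507.7132568359375, 342.9073486328125), (16.84439468383789, 74.46776580810547), np.float32(156.11147))
((508.30255126953125, 344.9493103027344), (16.757953643798828, 74.76790618896484), np.float32(155.55788))
10.4083
```

View pics/side1.png

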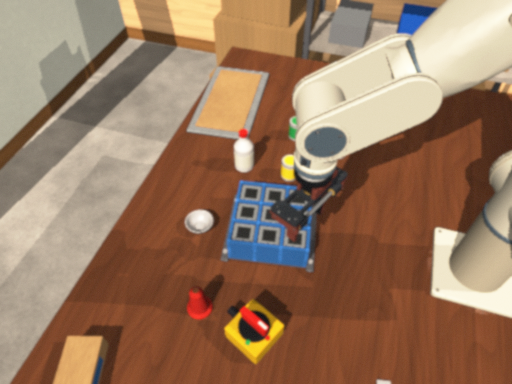

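The bar has turned 69° and its pointer is at the red dot (about 268,333), so the isolator is off. Next I'll press the covers.

```bash
cat >> h.py <<'E'
def cell(i,j):
    c,s=np.cos(SA),np.sin(SA); return SH+np.array([[c,-s],[s,c]])@np.array([i*68.,j*68.])
YAW=SA+np.pi/2
E
python3 - <<'E'
from h import *
import json
hand.grip(0.0,20); emp=[]
bot.move_ptp([*cell(-1,1),135],down(YAW))
for i,j in [(-1,1),(-1,0),(-1,-1),(0,-1),(0,0),(0,1),(1,1),(1,0),(1,-1)]:
    p=cell(i,j)
    bot.move_linear([*p,120],rate=200)
    hit=bot.move_linear([*p,88],rate=50,until_force=7)
    s=monitor.observe(); print((i,j),hit,s['position'].round(1) if hasattr(s['position'],'round') else s['position'],np.round(s['force'],1))
    if not hit: emp.append((i,j))
    bot.move_linear([*p,120],rate=200)
    if len(emp)==4: break
json.dump(emp,open('emp.json','w')); print(emp)
bot.move_linear([*p,250],rate=250); bot.move_ptp([420,150,300],down(YAW))
c=shot('top'); save(c,'top2.png'); print(*tins(c),sep='\n'); print(bar(c),monitor.observe()['time'])
E
```

```text
(-1, 1) False [475.4  98.5  87.8] [-0.6  1.2  0.8]
(-1, 0) False [487.1  31.5  87.9] [-0.1 -0.3  0.3]
(-1, -1) True [499.2 -34.7 104.3] [-2.2  1.1 12. ]
(0, -1) True [565.5 -24.  104.3] [-1.7  0.1 10.6]
(0, 0) False [554.1  43.3  87.9] [-0.  -0.4  0.6]
(0, 1) True [543.2 109.4 104.3] [-3.3  0.4 11.1]
(1, 1) False [609.5 121.8  87.9] [-1.3 -0.6  0.2]
[(-1, 1), (-1, 0), (0, 0), (1, 1)]
(array([ 585.9, -369.8,   67.7]), 26.6, np.int32(358), array([147.5, 223. , 148.5]))
(array([ 561.1, -183.1,   67.9]), 25.9, np.int32(348), array([255. , 254. , 140.5]))
(array([ 468. , -188.1,   67.9]), 26.0, np.int32(361), array([255., 197., 132.]))
(array([ 430.5, -328.4,   67.8]), 26.3, np.int32(370), array([244., 176., 140.]))
((507.5908203125, 342.988525390625), (17.547138214111328, 74.51290130615234), np.float32(156.55815)) 23.6167
```

```bash
cat >> h.py <<'E'
def pick_place(t,ij,tag):
    t=np.array(t[:2])+[0.4,0.8]; P=down(np.pi/2)
    hand.grip(1.0,25); bot.move_ptp([*t,160],P); bot.move_linear([*t,59],rate=120)
    hand.grip(0.0,25); bot.move_linear([*t,190],rate=200)
    w=monitor.observe()['width']*88; print(tag,'width mm',round(w,1))
    if w<45: return False
    p=cell(*ij); bot.move_ptp([*p,190],down(YAW)); bot.move_linear([*p,146],rate=150)
    hit=bot.move_linear([*p,117],rate=40,until_force=15); s=monitor.observe()
    print(' hit',hit,np.round(s['position'],1),np.round(s['force'],1))
    if hit: return False
    hand.grip(0.85); bot.dwell(.3); bot.move_linear([*p,200],rate=200)
    return True
E
python3 - <<'E'
from h import *
c=shot('top'); T=tins(c); t=[x for x in T if abs(x[0][0]-561)<25 and abs(x[0][1]+183)<25][0][0]
print(pick_place(t,(0,0),'yellow'))
bot.move_ptp([420,200,300],down(YAW)); bot.dwell(.3)
c=shot('top'); save(c,'top3.png'); print(*tins(c),sep='\n'); 
W=cloud(c); p=cell(0,0); m=np.hypot(W[...,0]-p[0],W[...,1]-p[1])<24; print('cell z',np.nanpercentile(W[m][:,2],[5,50,95]),monitor.observe()['time'])
E
```

```text
yellow width mm 51.9
 hit False [554.1  43.2 116.9] [ 0.3  0.4 -3.3]
True
(array([ 586. , -370.1,   67.8]), 26.4, np.int32(359), array([161., 232., 161.]))
(array([ 468. , -188.4,   68. ]), 25.9, np.int32(355), array([255., 210., 136.]))
(array([ 410.5, -309.2,   67.6]), 26.4, np.int32(372), array([250., 188., 150.]))
cell z [75.39336751 77.76773484 80.68612475] 33.85
```

View pics/top3.png

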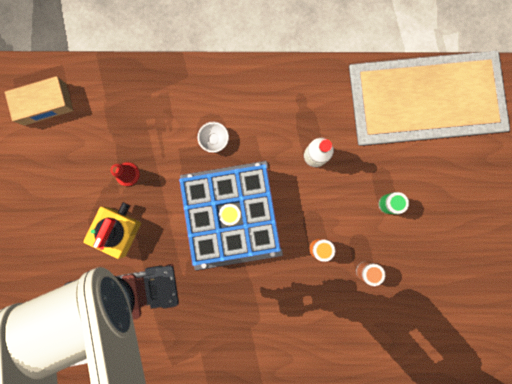

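The yellow tin is fully down in the centre cell at (230,214), top at 78 mm. The brown tin was knocked aside and is now at (372,274). I'll carry on, locating the tins again before each pick.

```bash
python3 - <<'E'
from h import *
for tag,g,ij in [('orange',(468,-188),(-1,0)),('brown',(410,-309),(-1,1)),('green',(586,-370),(1,1))]:
    bot.move_ptp([420,200,300],down(YAW)); T=tins(shot('top'))
    T=[x for x in T if x[0][2]<75]; print([x[0].tolist() for x in T])
    t=min(T,key=lambda x:np.hypot(*(x[0][:2]-g)))[0]
    if not pick_place(t,ij,tag): break
bot.move_ptp([420,220,300],down(YAW)); bot.dwell(.5)
for n in ('top','side'):
    c=shot(n); save(c,n+'4.png'); W=cloud(c)
    for ij in [(0,0),(-1,0),(-1,1),(1,1)]:
        p=cell(*ij); m=np.hypot(W[...,0]-p[0],W[...,1]-p[1])<24; print(n,ij,np.nanpercentile(W[m][:,2],[5,50,95]))
    print(tins(c),bar(c))
print(monitor.observe()['time'])
E
```

```text
[[585.9, -370.6, 68.0], [468.0, -188.5, 68.1], [411.0, -309.0, 67.7]]
orange width mm 52.0
 hit False [487.1  31.6 116.9] [-0.2 -0.1 -1.4]
[[585.5, -370.2, 67.9], [410.8, -308.8, 67.7]]
brown width mm 51.9
 hit False [475.4  98.5 116.9] [ 0.1  0.3 -2.5]
[[585.8, -370.3, 67.6]]
green width mm 51.7
 hit False [609.5 121.8 116.9] [-0.2 -1.5 -2.4]
top (0, 0) [74.85842635 77.7345388  80.73621592]
top (-1, 0) [75.46724906 77.97843635 80.37378667]
top (-1, 1) [75.15104251 77.90989335 80.86825935]
top (1, 1) [75.0465742  78.07427496 81.12445759]
[(array([ 703.9, -169. ,   69.9]), 27.3, np.int32(40), array([229.5, 220.5, 196. ]))] ((507.81060791015625, 343.00244140625), (16.646305084228516, 73.46546173095703), np.float32(157.08957))
side (0, 0) [75.0601663  77.3738462  79.99377292]
side (-1, 0) [75.16990928 77.57181083 81.05669934]
side (-1, 1) [74.8479262  77.72908407 80.45844564]
side (1, 1) [74.62968485 77.49307215 79.98162772]
[(array([ 709.4, -167.4,   67.5]), 28.5, np.int32(67), array([231., 221., 196.]))] ((507.96527099609375, 345.13897705078125), (16.864572525024414, 74.32012939453125), np.float32(155.60912))
64.0333
```

View pics/top4.png

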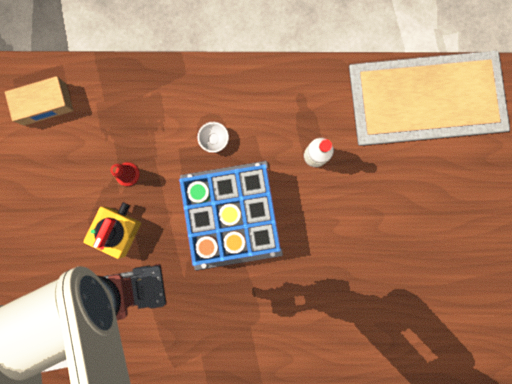

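All four tins are seated with their tops at 78 mm, in the cells at (198,191), (230,214), (206,247) and (234,242). Glue, thread and dish have not moved. Now I'll turn the isolator back on.

```bash
python3 - <<'E'
from h import *
bot.move_ptp([*ISO,250],down(np.radians(66)))
turn(66,-3.2)
bot.move_ptp([300,450,300],down(np.radians(40))); bot.dwell(.3)
c=shot('top'); save(c,'top5.png'); print(bar(c),bar(shot('side'))); W=cloud(c)
for ij in [(0,0),(-1,0),(-1,1),(1,1)]:
    p=cell(*ij); m=np.hypot(W[...,0]-p[0],W[...,1]-p[1])<24; print(ij,np.nanpercentile(W[m][:,2],[5,50,95]))
print(monitor.observe()['time'])
E
```

```text
turned [ 0.75760064 -0.13008037 -0.12015323] [ 3.4860143   6.26965108 -4.56614268] 0.17766949387535422
((507.85516357421875, 342.7923889160156), (73.02725982666016, 15.780566215515137), np.float32(86.81578)) ((508.0003967285156, 345.604248046875), (73.51041412353516, 16.31417465209961), np.float32(86.50737))
(0, 0) [75.55299008 78.0850925  80.99696539]
(-1, 0) [75.16605152 77.92333388 80.85538531]
(-1, 1) [75.29629056 78.18411643 80.78352636]
(1, 1) [74.80620943 77.99582741 80.7985878 ]
73.7583
```

View pics/top5.png

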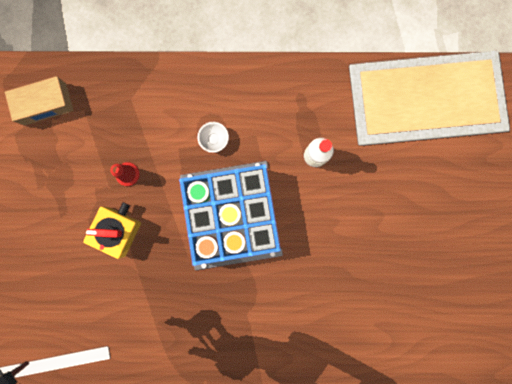

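The isolator is back on: its pointer is at (88,233), at the same 87° as at the start. The tins are still seated and the arm is clear.

```bash
python3 -c "
from h import *
print(order.hand_in())"
```

```text
the job is handed in; nothing more can be done
None
```

The job is handed in: I turned the isolator off, put all four tins fully down in their own cells, and turned the isolator back on, at about 74 s of the 210 s allowed; no verdict came back at hand-in.

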